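# Unbolt the round-window sample chamber

### The job

Two grey sample chambers stand on the food-lab bench, each with its lid held shut by a barrel bolt. Unbolt the one with the round window: lift the bolt's handle up out of its notch, then slide the bolt all the way out of its keeper and let go of it. Leave the bolt of the chamber with the rectangular window as it is.

Things in the scene. Friction and masses are not known exactly. Their poses are not given: they have to be found in the camera images.
- round_knob (a point): centre of the black revolving grip (roller 26 mm dia, 30 mm long along y, turns freely on the handle) of the bolt on the chamber with the round window (86 mm). The frame turns with the handle: the 8 mm stem runs along +x for 50 mm to the level 12 mm rod; +y is along the rod, the way the bolt slides out. Handle down: z is up, the grip on the rod's robot side, 150 mm above the bench, 40 mm above the lid.
- round_lift (a joint): that handle's swing about the rod, rad: 0 = level, down in its notch; 1.57 = straight up. Starts at 0 to 0.2, needs about 1 N at the grip, stays where left. A guard plate 14 to 22 mm from the rod's axis, 8 mm higher than it, blocks the stem in the 14 mm wide notch up to about 0.8 rad. Collars reach 10 mm, the keeper (94 mm from the stem towards -y) 12 mm above the rod's axis.
- round_slide (a joint): how far that bolt is drawn, m, along +y of round_knob: 0 = in its keeper (bolted), 0.060 = all the way out, at its stop. About 3 N of friction; stays where left. Starts at 0 to 0.003 (play in the notch). The chamber, a grey box 220 x 260 mm and 110 mm tall, does not move.
- slot_knob (a point): the same point of the same kind of bolt on the OTHER chamber, the one with a rectangular window (130 x 62 mm); this bolt is to be left as it is. Same frame and sizes. Which chamber stands on the left and which on the right varies.

How it is judged:
By the outcome, as a careful person would: the job done as asked, in the order asked, and still so for the second after the job is handed in, with the robot touching nothing.
It also fails if it takes over 38 s, if anything falls off the work surface, if the arm or the gripper's body presses on something with over 40 N, if the wrist force passes 120 N, or if a joint passes its speed limit or range.

### The arm

A 6-joint arm with a two-finger parallel gripper is mounted at the origin on the work surface. World frame = base frame: x ahead of the robot, y to its left, z up, the work surface at z = 0. Lengths are in m, angles in degrees, forces in N, time in s.
With the tool pointing down it reaches from about 0.4 to 0.825 m from the base axis. Payload 7 kg.
Tool frame: the origin (TCP) lies on the front face of the gripper's body, between the roots of the fingers; the fingertips stand 66 mm ahead of it and the grasp point (between the pads) lies 47 mm ahead of it; z points along the fingers, y is the line along which they close (so a half turn about z gives the same grasp; the last joint's range is limited). The gripper opens to 88 mm and grips with 3 to 60 N. Pads are 19 mm wide; open, the fingers measure 130 mm over their backs; the gripper's body (78 mm by 193 mm) begins 47 mm behind the grasp point.
Start: joints at [-47.836, 20.546, 0.682, 0, -70.136, -16.507], TCP at [0.292, -0.608, 0.292] pointing down, gripper open.
Joint ranges: [-176.03, 176.03], [-82.01, 121.73], [-58.28, 71.71], [-173.87, 95.51], [-174.79, -0.11], [-173.66, 173.66]. Speed limits (degrees/s): [136.94, 136.94, 172.46, 180, 180, 180].

### API

Orientations are given as [roll, pitch, yaw] about the fixed x, y, z axes, in that order (R = Rz(yaw) Ry(pitch) Rx(roll)).
In Python, from plant import ctrl gives the robot as it stands.
- The arm moves only by the tool send_rows, never from a script. Its argument "deltas" is a list of rows, each a list of 2 entries, a list of its own where there are three numbers: the shift along the tool's x, y, z each as a share of 800 mm, from -1 to 1, then the turn about the tool's z as a share of 90 degrees, from -1 to 1. A call has exactly 5 rows; each row is the pose to reach, as a shift and turn from the pose commanded when the call began, along the tool's axes at that moment; what a row does not reach only later rows make up. A row lasts 1/12 s, in which the tool goes at most 41.7 mm and 7.16 degrees, less where a joint would pass 70% of its speed; a pose out of reach is approached as far as the arm can. A call with a number of a shift or a turn outside -1 to 1 is refused whole. A call with a gripper value outside its range is refused whole. "gripper" is the opening, from 0 (shut) to 1 (fully open), set as the call begins (left out, the last holds). The fingers move at their own pace and stop on an object; the grip force is fixed at half the most. Time passes only in rows, so rows that repeat a pose let the fingers close, or fill a call up. It gives the time, the measured TCP pose, the force, the opening and the grip force at its end, in the units of the state.
- ctrl.get_obs(): the state, without advancing time (a new reading comes with each control period).
- ctrl.snapshot(name): name is "side" or "top"; returns a dict with "color" (420x560x3 uint8, red, green, blue), "vertical_fov" (degrees; the focal length in pixels is half the picture's height over the tangent of half this angle, whatever the lens; pixels are square), "cx", "cy" (the principal point, pixels), "rvec" (rotation vector, rad) and "tvec" (3), from world to camera coordinates, as OpenCV has them. Camera axes: x right, y down, z forward; pixel columns grow to the right and rows downward; lengths in m; the calibration is good to about 2 mm. A picture is of the moment at which its call begins. There is no depth.
- ctrl.close_job(): hands the job in; it is judged then, once.
Trained networks look in a picture, given as the dict that the camera call returned (one of the last four; its "shot" number tells which), for a name from the list of things; names that differ only in an ending like _2 or _b are one class to them, and where a whole thing is asked for, a point or a joint stands for the part that bears it (a point fixed in the world has none). Each returns a list of dicts, best first, with "conf" (0 to 1); they miss things now and then, are a little off and sometimes report something else, mostly with a low value. They report only what shows in the picture. A call takes as long as a camera call.
- ctrl.boxes_of(picture, thing): "xy" ([column, row] as shares, 0 to 1, of the picture: columns of its width, rows of its height, amid what is visible of it).
- ctrl.cut_out(picture, thing): "pixels" (420x560 bool, what is visible of it) and "xy" ([column, row] as shares, 0 to 1, of the picture: columns of its width, rows of its height, amid what is visible of it).
The state is a dict: "clock": time; "joint_pos": joint angles; "qvel": joint speeds; "tau": joint torques, N m; "tool_pos": TCP position; "orientation": TCP orientation; "force": force on the tool from outside, world axes, zero at the start; "moment": the same for the moment, N m; "opening": finger opening in m; "gripper_force": force on a finger pad.
Only numpy, scipy, OpenCV 4.12 (cv2) and the standard library are available. Lean on these libraries where they do the work, as an engineer would, in place of code of your own. Each camera call takes 0.05 s, during which the arm holds its last target. There are 200 camera calls.

## Working session

There is one attempt and no reset: what is moved stays moved. The work goes in short steps, Python scripts to look and compute and a tool call to move; the robot and the scene stay as the last step left them, time stands still between calls to the robot, and variables do not carry over. Pictures are saved under pics/ and viewed, at most 10 in all, crops included, and the job is handed in when it is done.

Besides the shell and the picture viewer there is one more tool, called after "Emit:" in YAML: its name, and indented under it one key for each argument. send_rows: Moves the arm, as the interface text tells. Shift numbers are shares of 800 mm and turn numbers shares of 90 degrees, none past 1 either way. Its arguments: {"type":"object","properties":{"deltas":{"type":"array","items":{"type":"array"}},"gripper":{"type":"number"}},"required":["deltas"]}

```bash
mkdir -p pics; cat > h.py <<'E'
import numpy as np, cv2
from plant import ctrl
def cam(p):
    f=210/np.tan(np.radians(p["vertical_fov"])/2)
    K=np.array([[f,0,p["cx"]],[0,f,p["cy"]],[0,0,1.]])
    R=cv2.Rodrigues(np.array(p["rvec"],float))[0]; t=np.array(p["tvec"],float).ravel()
    return K,R,t
def at_z(p,xy,z):
    K,R,t=cam(p); d=R.T@np.linalg.solve(K,[xy[0],xy[1],1]); c=-R.T@t
    return c+d*(z-c[2])/d[2]
def tri(ps,uvs):
    A=[cam(p) for p in ps]
    X=cv2.triangulatePoints(*[K@np.c_[R,t] for K,R,t in A],*[np.array(u,float).reshape(2,1) for u in uvs]).ravel()
    return X[:3]/X[3]
def proj(p,X):
    K,R,t=cam(p); x=K@(R@np.array(X)+t); return x[:2]/x[2]
E
python3 - <<'E'
from h import *
ps=[]
for n in("side","top"):
    p=ctrl.snapshot(n); ps.append(p); cv2.imwrite(f"pics/{n}0.png",p["color"][:,:,::-1])
    K,R,t=cam(p); print(n,-R.T@t,K[0,0])
    for th in("round_knob","slot_knob"):
        for b in ctrl.boxes_of(p,th):
            uv=np.array(b["xy"])*[560,420]; print(n,th,uv,b["conf"],at_z(p,uv,.15))
o=ctrl.get_obs();print(o)
E
```

```text
side [0.48773239 0.5649549  0.86139658] 394.4327861227669
side round_knob [307.328 158.214] 0.69 [ 0.44348826 -0.26196012  0.15      ]
side slot_knob [261.8   337.596] 0.76 [0.53607881 0.25248432 0.15      ]
top [ 0.36271482 -0.00683555  0.97448798] 381.6088912507367
top round_knob [391.496 249.816] 0.47 [ 0.44334814 -0.25222195  0.15      ]
top slot_knob [156.688 201.894] 0.54 [0.53881156 0.26310136 0.15      ]
{'clock': 0.3, 'joint_pos': array([-4.78364849e+01,  2.05636075e+01,  6.66832898e-01, -4.93610318e-03,
       -7.01342415e+01, -1.65095372e+01]), 'qvel': array([ 0.11616848, -0.11492821, -0.04081911,  0.02935183,  0.06680254,
        0.08972472]), 'tau': array([-1.96682313e-04, -5.81810832e+01,  2.92816508e+01,  6.99005172e+00,
        9.26695968e-03, -1.33401018e-04]), 'tool_pos': array([ 0.29218991, -0.60835162,  0.29183584]), 'orientation': array([ 1.79968944e+02, -4.36391045e-03, -1.54347700e+02]), 'force': array([ 0.39501202, -0.76620384, -1.30592988]), 'moment': array([ 0.00817288, -0.04470838,  0.02391591]), 'gripper_force': 0.0, 'opening': 0.08761550981072337}
```

```bash
python3 -c "
import cv2,numpy as np
a=np.vstack([cv2.imread('pics/side0.png'),cv2.imread('pics/top0.png')]);cv2.imwrite('pics/both.png',cv2.resize(a,(400,600),interpolation=cv2.INTER_AREA))"
```

```text
(no output)
```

View pics/top0.png

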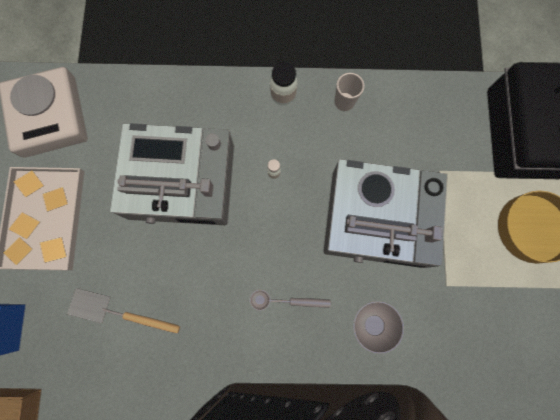

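View pics/side0.png

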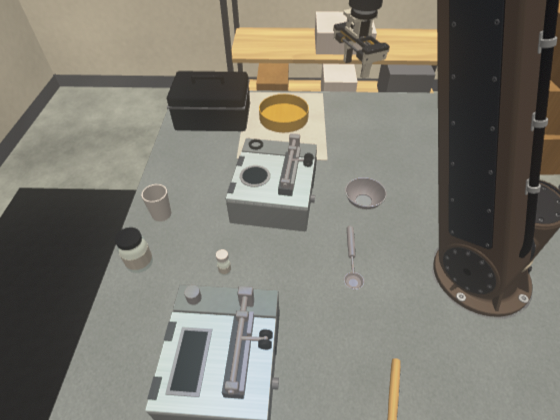

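The top view shows the round-window chamber on the right, with its knob at about (392,250), its rod from (350,222) to (437,233), and the keeper at the right (-y) end. The rectangular-window chamber is on the left. Next I'll refine the knob position and yaw.

```bash
python3 - <<'E'
from h import *
ps=[];uv=[]
for n in("side","top"):
    p=ctrl.snapshot(n); ps.append(p); 
    c=ctrl.cut_out(p,"round_knob")
    for k in c[:2]:
        ys,xs=np.where(k["pixels"]);print(n,k["conf"],np.array(k["xy"])*[560,420],len(xs),xs.min(),xs.max(),ys.min(),ys.max())
    uv.append(np.array(c[0]["xy"])*[560,420])
    x0,y0=((325,155) if n=="top" else (220,125))
    im=p["color"][y0:y0+115,x0:x0+125,::-1]
    cv2.imwrite(f"pics/{n}_c.png",cv2.resize(im,None,fx=5,fy=5,interpolation=cv2.INTER_CUBIC))
print(tri(ps,uv))
E
```

```text
side 0.61 [304.696 160.818] 116 299 313 153 165
top 0.58 [391.72  244.314] 255 383 400 229 255
[ 0.45294934 -0.25275391  0.1492799 ]
```

View pics/top_c.png

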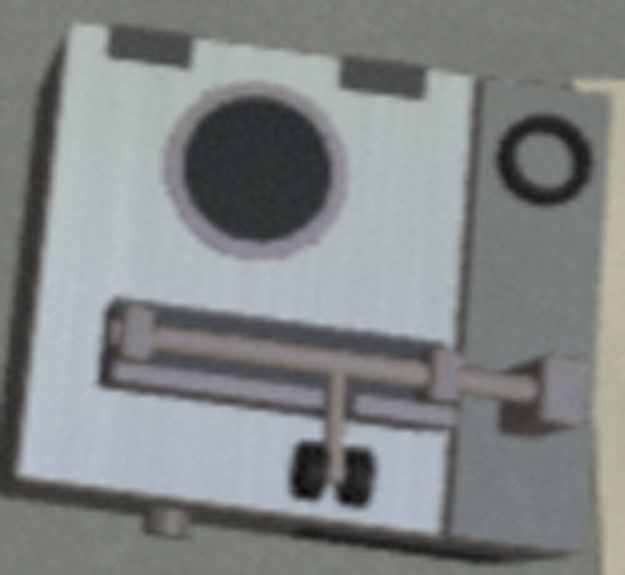

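View pics/side_c.png

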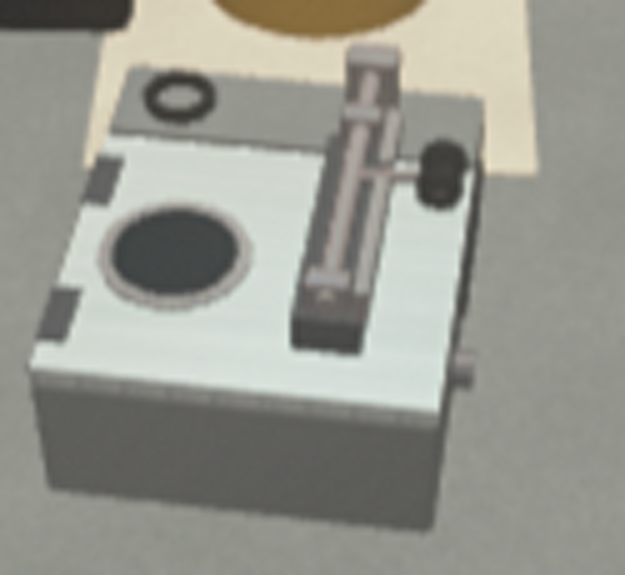

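The top crop puts the knob centre at about (391.6,250) in the full image, with two black lobes either side of the stem. The rod passes through crop points (150,338) and (535,386). The side crop puts the knob at (308.2,159.8).

```bash
python3 - <<'E'
from h import *
s=ctrl.snapshot("side");t=ctrl.snapshot("top")
X=tri([s,t],[(308.2,159.8),(391.6,250)]);print(X,proj(s,X),proj(t,X))
c=lambda u,v:(u/5+325,v/5+155)
a=at_z(t,c(150,338),.15);b=at_z(t,c(535,386),.15);m=at_z(t,c(338,365),.15);d=a-b;d/=np.linalg.norm(d)
psi=np.degrees(np.arctan2(-d[0],d[1]));print(a,b,m,psi)
# lid edges
for q in[((75,25),(475,77)),((18,478),(445,532))]:
    a=at_z(t,c(*q[0]),.11);b=at_z(t,c(*q[1]),.11);print(np.degrees(np.arctan2(-(a-b)[0],(a-b)[1])))
o=ctrl.get_obs();R=cv2.Rodrigues(np.zeros(3))[0]
from scipy.spatial.transform import Rotation as Ro
R=Ro.from_euler("xyz",o["orientation"],degrees=True)
print(o["clock"],R.inv().apply(X+[0,0,.047]-o["tool_pos"])/.8)
E
```

```text
[ 0.44199242 -0.25111695  0.15394422] [308.0034448  159.74765449] [391.5440907  250.26762086]
[ 0.5013908 -0.1743052  0.15     ] [ 0.48357982 -0.34209055  0.15      ] [ 0.49110155 -0.25634066  0.15      ] -6.059447194940583
-6.5554972677178815
-6.0720765730842094
0.6 [-0.36213906  0.32155218  0.11399332]
```

Emit:
send_rows:
  deltas:
    - [[-0.03, 0.027, 0], 0.07]
    - [[-0.07, 0.062, 0], 0.14]
    - [[-0.105, 0.094, 0], 0.21]
    - [[-0.14, 0.125, 0], 0.28]
    - [[-0.17, 0.152, 0], 0.354]
  gripper: 1

```text
clock: 1.02
tool_pos: [0.3626, -0.438, 0.2923]
orientation: [-180.0, 0.0, 173.5]
force: [0.4, 0.4, 0.2]
opening: 0.0876
gripper_force: 0.0
```

```bash
cat >> h.py <<'E'
from scipy.spatial.transform import Rotation as Ro
def to(X,o=None):
    o=o or ctrl.get_obs(); R=Ro.from_euler("xyz",o["orientation"],degrees=True)
    return np.round(R.inv().apply(np.array(X)-o["tool_pos"])/.8,4)
E
python3 - <<'E'
from h import *
o=ctrl.get_obs();print(o["clock"],o["tool_pos"],o["orientation"],to([.442,-.251,.199]))
E
```

```text
1.0167 [ 0.36256524 -0.43801366  0.29231975] [-1.79998191e+02  2.47229807e-02  1.73492381e+02] [-0.0721  0.2435  0.1167]
```

Emit:
send_rows:
  deltas:
    - [[-0.014, 0.048, 0], 0]
    - [[-0.028, 0.095, 0], 0]
    - [[-0.042, 0.143, 0], 0]
    - [[-0.057, 0.192, 0], 0]
    - [[-0.07, 0.236, 0], 0]

```text
clock: 1.43
tool_pos: [0.4387, -0.2562, 0.2926]
orientation: [180.0, 0.1, 173.8]
force: [0.8, -1.2, 0.9]
opening: 0.0877
gripper_force: 0.0
```

Emit:
send_rows:
  deltas:
    - [[0, 0, 0.01], 0]
    - [[0, 0, 0.02], 0]
    - [[0, 0, 0.03], 0]
    - [[0, 0, 0.03], 0]
    - [[0, 0, 0.03], 0]

```text
clock: 1.85
tool_pos: [0.4375, -0.2592, 0.2675]
orientation: [-180.0, -0.1, 173.7]
force: [0.1, -1.0, 0.3]
opening: 0.0878
gripper_force: 0.0
```

```bash
python3 - <<'E'
from h import *
o=ctrl.get_obs();print(o["clock"],o["tool_pos"],o["orientation"],to([.442,-.251,.199]))
ims=[]
for n,(x0,y0) in(("side",(220,75)),("top",(325,155))):
    p=ctrl.snapshot(n)
    ims.append(cv2.resize(p["color"][y0:y0+140,x0:x0+120,::-1],None,fx=3.2,fy=3.2,interpolation=cv2.INTER_CUBIC))
    print(n,proj(p,o["tool_pos"]-[0,0,.066]))
cv2.imwrite("pics/c2.png",np.hstack(ims))
E
```

```text
1.85 [ 0.43749137 -0.2591825   0.26745017] [-1.79999453e+02 -9.95455543e-02  1.73703485e+02] [-0.0046  0.0108  0.0856]
side [310.53172155 143.98419996]
top [402.49358222 250.4433246 ]
```

View pics/c2.png

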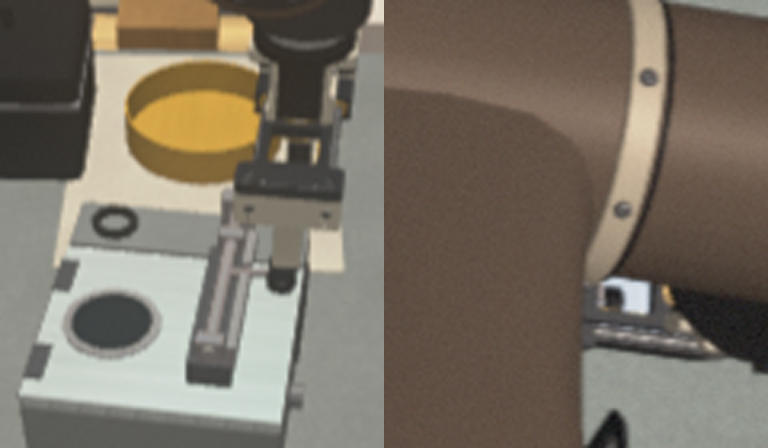

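The side view shows the open fingers straddling the space above the knob, at about (308,160) in the full image. The arm hides the knob in the top view. I'll go down now.

Emit:
send_rows:
  deltas:
    - [[-0.0046, 0.0108, 0.01], 0]
    - [[-0.0046, 0.0108, 0.03], 0]
    - [[-0.0046, 0.0108, 0.05], 0]
    - [[-0.0046, 0.0108, 0.07], 0]
    - [[-0.0046, 0.0108, 0.085], 0]

```text
clock: 2.37
tool_pos: [0.4425, -0.2501, 0.1988]
orientation: [180.0, -0.0, 173.7]
force: [-0.2, 0.2, -0.0]
opening: 0.0875
gripper_force: 0.0
```

Emit:
send_rows:
  deltas:
    - [[0, 0, 0], 0]
    - [[0, 0, 0], 0]
    - [[0, 0, 0], 0]
    - [[0, 0, 0], 0]
    - [[0, 0, 0], 0]
  gripper: 0.55

```text
clock: 2.78
tool_pos: [0.4433, -0.2502, 0.201]
orientation: [-180.0, 0.1, 173.8]
force: [1.2, 0.3, 0.5]
opening: 0.0596
gripper_force: 0.0
```

```bash
python3 - <<'E'
from h import *
o=ctrl.get_obs();print(o["clock"],o["tool_pos"],o["orientation"],o["force"],o["opening"],o["gripper_force"],to([.442,-.251,.199]))
p=ctrl.snapshot("side")
cv2.imwrite("pics/c3.png",cv2.resize(p["color"][75:215,220:345,::-1],None,fx=4,fy=4,interpolation=cv2.INTER_CUBIC))
E
```

```text
2.7833 [ 0.44331631 -0.25022215  0.20104385] [-1.79990806e+02  9.40625317e-02  1.73794396e+02] [1.24028783 0.28026756 0.52714032] 0.0596260883330042 0.0 [ 0.0015 -0.0011  0.0026]
```

View pics/c3.png

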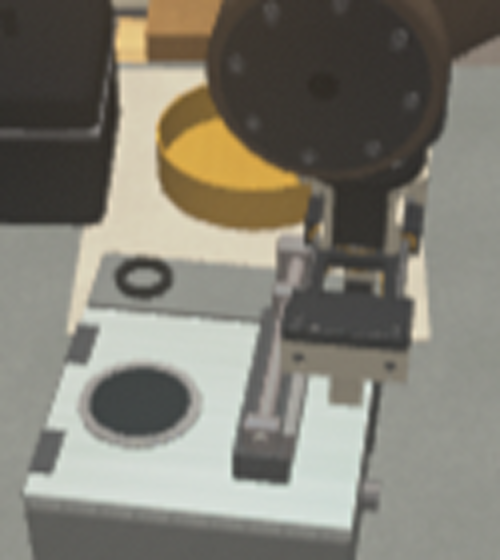

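The finger covers the knob and the gripper body is clear of the keeper and rod. Closing now.

Emit:
send_rows:
  deltas:
    - [[0, 0, 0], 0]
    - [[0, 0, 0], 0]
    - [[0, 0, 0], 0]
    - [[0, 0, 0], 0]
    - [[0, 0, 0], 0]
  gripper: 0.2

```text
clock: 3.25
tool_pos: [0.4427, -0.2501, 0.2001]
orientation: [180.0, -0.0, 173.8]
force: [0.3, 0.5, -0.1]
opening: 0.0299
gripper_force: 30.0
```

Emit:
send_rows:
  deltas:
    - [[0, 0, 0], 0]
    - [[0, 0, 0], 0]
    - [[0, 0, 0], 0]
    - [[0, 0, 0], 0]
    - [[0, 0, 0], 0]

```text
clock: 3.67
tool_pos: [0.4427, -0.2501, 0.2001]
orientation: [180.0, -0.0, 173.8]
force: [-0.8, 0.7, -0.0]
opening: 0.0294
gripper_force: 30.0
```

Emit:
send_rows:
  deltas:
    - [[-0.0003, 0, -0.003], 0]
    - [[-0.0008, 0, -0.006], 0]
    - [[-0.0013, 0, -0.009], 0]
    - [[-0.002, 0, -0.0118], 0]
    - [[-0.0027, 0, -0.0141], 0]

```text
clock: 4.08
tool_pos: [0.4458, -0.2504, 0.212]
orientation: [-180.0, 0.1, 173.8]
force: [3.4, -1.0, -3.5]
opening: 0.0298
gripper_force: 30.0
```

Emit:
send_rows:
  deltas:
    - [[-0.0016, 0, -0.0035], 0]
    - [[-0.0032, 0, -0.007], 0]
    - [[-0.005, 0, -0.0104], 0]
    - [[-0.0068, 0, -0.0136], 0]
    - [[-0.0088, 0, -0.0167], 0]

```text
clock: 4.5
tool_pos: [0.4536, -0.2512, 0.2251]
orientation: [-180.0, 0.2, 173.8]
force: [9.3, -2.9, -10.1]
opening: 0.0297
gripper_force: 30.0
```

Emit:
send_rows:
  deltas:
    - [[-0.0065, 0, -0.0024], 0]
    - [[-0.0111, 0, -0.0065], 0]
    - [[-0.0163, 0, -0.01], 0]
    - [[-0.0216, 0, -0.0133], 0]
    - [[-0.0274, 0, -0.0158], 0]

```text
clock: 4.92
tool_pos: [0.4723, -0.2536, 0.2384]
orientation: [-180.0, -0.2, 173.8]
force: [-6.3, 2.7, 10.2]
opening: 0.0299
gripper_force: 30.0
```

Emit:
send_rows:
  deltas:
    - [[0, 0, 0], 0]
    - [[0, 0, 0], 0]
    - [[0, 0, 0], 0]
    - [[0, 0, 0], 0]
    - [[0, 0, 0], 0]

```text
clock: 5.33
tool_pos: [0.4735, -0.2537, 0.239]
orientation: [-180.0, -0.0, 173.8]
force: [-2.5, 2.1, 9.4]
opening: 0.0299
gripper_force: 30.0
```

Emit:
send_rows:
  deltas:
    - [[-0.002, 0, -0.0018], 0]
    - [[-0.0035, 0, -0.0033], 0]
    - [[-0.0035, 0, -0.0033], 0]
    - [[-0.0035, 0.004, -0.0033], 0]
    - [[-0.0035, 0.01, -0.0033], 0]

```text
clock: 5.75
tool_pos: [0.4772, -0.2462, 0.2401]
orientation: [-180.0, -0.0, 173.8]
force: [-1.6, -3.5, 0.9]
opening: 0.03
gripper_force: 30.0
```

Emit:
send_rows:
  deltas:
    - [[0, 0.007, 0], 0]
    - [[0, 0.014, 0], 0]
    - [[0, 0.021, 0], 0]
    - [[0, 0.028, 0], 0]
    - [[0, 0.035, 0], 0]

```text
clock: 6.17
tool_pos: [0.4806, -0.2173, 0.2402]
orientation: [-180.0, 0.0, 173.8]
force: [-0.0, -1.7, 1.8]
opening: 0.0297
gripper_force: 30.0
```

Sliding freely, about 36 mm so far.

Emit:
send_rows:
  deltas:
    - [[0, 0.006, 0], 0]
    - [[0, 0.012, 0], 0]
    - [[0, 0.018, 0], 0]
    - [[0, 0.023, 0], 0]
    - [[0, 0.027, 0], 0]

```text
clock: 6.58
tool_pos: [0.483, -0.196, 0.2401]
orientation: [180.0, 0.0, 173.8]
force: [-0.4, -1.6, 0.7]
opening: 0.0295
gripper_force: 30.0
```

Emit:
send_rows:
  deltas:
    - [[0, 0.001, 0], 0]
    - [[0, 0.002, 0], 0]
    - [[0, 0.003, 0], 0]
    - [[0, 0.003, 0], 0]
    - [[0, 0.003, 0], 0]

```text
clock: 7.0
tool_pos: [0.4829, -0.1944, 0.24]
orientation: [-180.0, -0.0, 173.8]
force: [0.1, -4.1, 0.9]
opening: 0.03
gripper_force: 30.0
```

Emit:
send_rows:
  deltas:
    - [[0, 0.001, 0], 0]
    - [[0, 0.002, 0], 0]
    - [[0, 0.003, 0], 0]
    - [[0, 0.003, 0], 0]
    - [[0, 0.003, 0], 0]

```text
clock: 7.42
tool_pos: [0.4827, -0.1936, 0.2399]
orientation: [-179.8, -0.1, 173.8]
force: [-0.6, -16.0, -2.9]
opening: 0.0297
gripper_force: 30.0
```

Emit:
send_rows:
  deltas:
    - [[0, -0.001, 0], 0]
    - [[0, -0.0015, 0], 0]
    - [[0, -0.0015, 0], 0]
    - [[0, -0.0015, 0], 0]
    - [[0, -0.0015, 0], 0]

```text
clock: 7.83
tool_pos: [0.4826, -0.194, 0.2399]
orientation: [-179.9, -0.1, 173.8]
force: [-0.2, -9.4, -1.2]
opening: 0.0296
gripper_force: 30.0
```

Emit:
send_rows:
  deltas:
    - [[0, 0, 0], 0]
    - [[0, 0, 0], 0]
    - [[0, 0, 0], 0]
    - [[0, 0, 0], 0]
    - [[0, 0, 0], 0]
  gripper: 0.7

```text
clock: 8.25
tool_pos: [0.4832, -0.1926, 0.24]
orientation: [180.0, 0.0, 173.8]
force: [0.5, 0.2, -0.3]
opening: 0.0573
gripper_force: 0.0
```

Emit:
send_rows:
  deltas:
    - [[0, 0, -0.01], 0]
    - [[0, 0, -0.03], 0]
    - [[0, 0, -0.06], 0]
    - [[0, 0, -0.1], 0]
    - [[0, 0, -0.14], 0]

```text
clock: 8.67
tool_pos: [0.4828, -0.1928, 0.3536]
orientation: [-180.0, -0.1, 173.8]
force: [1.0, -0.3, -0.6]
opening: 0.0612
gripper_force: 0.0
```

Emit:
send_rows:
  deltas:
    - [[0.03, -0.03, 0], 0]
    - [[0.06, -0.06, 0], 0]
    - [[0.09, -0.09, 0], 0]
    - [[0.12, -0.12, 0], 0]
    - [[0.14, -0.15, 0], 0]

```text
clock: 9.08
tool_pos: [0.3568, -0.3005, 0.3532]
orientation: [-180.0, 0.1, 173.8]
force: [1.1, 0.6, 1.0]
opening: 0.0616
gripper_force: 0.0
```

```bash
python3 - <<'E'
from h import *
o=ctrl.get_obs();print(o["clock"],o["tool_pos"],o["force"])
im=[]
for n,(x0,y0) in(("side",(210,120)),("top",(320,155))):
    p=ctrl.snapshot(n)
    im.append(cv2.resize(p["color"][y0:y0+125,x0:x0+130,::-1],None,fx=3,fy=3,interpolation=cv2.INTER_CUBIC))
    for b in ctrl.boxes_of(p,"round_knob"): print(n,np.array(b["xy"])*[560,420],b["conf"])
    print(proj(p,[.483,-.194,.2]))
cv2.imwrite("pics/c4.png",np.hstack(im))
E
```

```text
9.0833 [ 0.356814   -0.30045703  0.35320883] [1.07829437 0.56105276 0.95334188]
side [291.48 163.59] 0.54
[292.96116109 160.54355358]
[369.62073075 227.69031235]
```

View pics/c4.png

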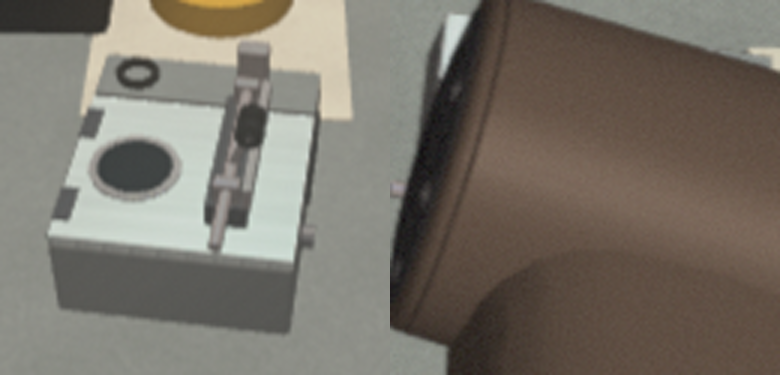

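The handle stands up, with the knob at about (292,163) in the side image. The bolt is drawn to its stop, its free end sticks out on the +y side, and the gripper is clear. Handing in.

```bash
python3 -c "
from plant import ctrl
print(ctrl.close_job())"
```

```text
the job is handed in; nothing more can be done
None
```

The round-window chamber is unbolted: I lifted the handle out of its notch, slid the bolt about 60 mm to its stop and let go, never touched the other chamber's bolt, and handed the job in at about 9 s.

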